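Slide a glass jar along the rack wall to its stop and shut the hasp

ROBOT

A 6-joint arm with a two-finger parallel gripper is mounted at the origin on the work surface. World frame = base frame: x ahead of the robot, y to its left, z up, the work surface at z = 0. Lengths are in mm, angles in rad, forces in N, time in s.
With the tool pointing down it reaches from about 350 to 975 mm from the base axis. Payload 4.9 kg.
Tool frame: the origin (TCP) lies on the centre line of the jaws, within the pads' length; the fingertips stand 14 mm ahead of it and the grasp point (between the pads) lies 5 mm behind it; z points along the fingers, y is the line along which they close (so a half turn about z gives the same grasp; the last joint's range is limited). The gripper opens to 85 mm and grips with 20 to 120 N. Pads are 22 mm wide; open, the fingers measure 114 mm over their backs; the gripper's body (76 mm by 85 mm) begins 54 mm behind the grasp point. The pads swing forward as they close: fully open they stand 13 mm farther back than shut.
Start: joints at [1.17, 0.053, 1.613, -0, 1.476, -0.119], TCP at [173.793, 600.331, 245.304] pointing down, gripper open.
Joint ranges: [-3.01, 3.01], [-1.01, 2.22], [0.06, 2.58], [-1.02, 4.17], [0.09, 2.62], [-3.14, 3.14]. Speed limits (rad/s): [2.57, 2.57, 3.14, 3.14, 3.14, 3.14].

INTERFACE

Orientations are given as a unit quaternion [x, y, z, w].
In Python, from workcell import env, capture, hand_in gives the robot as it stands.
- The arm moves only by the shell command python3 -m creep 'ROWS' [FORCE]. ROWS is JSON, a list of rows, each a list of 7 numbers: the shift along the world's x, y, z in m, then the turn, a rotation vector about the world's x, y, z in rad, then the closure, from -1 (fully open) to 1 (shut). A call has 1 to 5 rows; each row is the pose to reach, as a shift and turn from the pose commanded when the call began; what a row does not reach only later rows make up. A row lasts 1/12 s, in which the tool goes at most 41.7 mm and 7.16 degrees, less where a joint would pass 70% of its speed; a pose out of reach is approached as far as the arm can. A call with a gripper value outside its range is refused whole. The fingers move at their own pace and stop on an object; FORCE is the grip in N (left out, the last holds). Time passes only in rows, so rows that repeat a pose let the fingers close. It gives the time, the measured TCP pose, the force, the opening and the grip force at its end, in the units of the state.
- env.get_state(): the state, without advancing time (a new reading comes with each control period).
- capture(name): name is "scene" or "side" or "wrist"; returns a dict with "img" (480x640x3 uint8, blue, green, red), "fx", "fy", "cx", "cy" (pixels), "k1" (the pictures are not rectified: a ray, as slopes to the right and down, at radius r is drawn at 1 + k1 r^2 times it, then the intrinsics apply), "eye" and "attitude" of the camera in the world. Camera axes: x right, y down, z forward; pixel columns grow to the right and rows downward; lengths in mm; the calibration is good to about 2 mm. A picture is of the moment at which its call begins. There is no depth.
- hand_in(): hands the job in; it is judged then, once.
The state is a dict: "clock": time; "q": joint angles; "qd": joint speeds; "joint_efforts": joint torques, N m; "ee_pos": TCP position; "ee_rot": TCP orientation; "contact_force": force on the tool from outside, world axes, zero at the start; "torque": the same for the moment, N m; "gripper_width": finger opening in mm; "grasp_force": force on a finger pad.
Only numpy, scipy, OpenCV 4.12 (cv2) and the standard library are available. Lean on these libraries where they do the work, as an engineer would, in place of code of your own. Each camera call takes 0.05 s, during which the arm holds its last target. There are 200 camera calls.

TASK

Put the glass jar away in the retaining rack: without lifting it, push it up against the rack's long wall while it is still well outside the bay, then slide it along, keeping it against that wall, into the bay until you feel it pressed home against the adjustable stop, which has been set at an unknown depth. Go gently, for the jar is glass: no hard shove, and do not tip it. Then swing the hinged hasp over, down flat onto its catch behind the jar, and leave the other things on the table where they are.

Things in the scene. Friction and masses are not known exactly. Their poses are not given: they have to be found in the camera images.
- jar: Upright round glass jar with a paper band and white lid, 92 mm diameter, 90 mm tall, about 0.28 to 0.52 kg, standing loose on the table; too wide to grasp. It slides jerkily at about 2 to 6 N and can bind on the wall for a moment, up to some 12 N; low pushes keep it from tipping. Origin: centre of its underside. It starts about 12 to 50 mm off the wall, before the bay.
- rack: Aluminium rack fixed to the table; place and yaw vary. Origin: on the table, at the inner face of its long wall, below the hasp's line. +y along the wall, the way the jar must travel; +x through the wall, away from the robot side. Wall: x 0 to 12 mm, y -260 to 210 mm, 60 mm high; a 4 mm foot and bracket behind it to x 57 mm. The jar touches the wall when its centre is at x -46 mm.
- bay_mouth (a point): Middle of the bay's mouth, on the table: rack x -53, y 5 mm; axes as the rack. The bay, open on top, lies between the wall and a parallel cheek (inner face at rack x -106, 12 mm thick, 60 mm high, rack y 5 to 205 mm): 106 mm wide.
- catch (a point): The hasp's catch, a small dark U on the cheek's mouth end: rack x -112, y 0, this point 70 mm above the table; the U's top is 83 mm high.
- stop_rail: Thin dark rail on top of the wall beside the bay, carrying the clamped adjustable stop. Origin: rack x 6, y 0, z 0 mm; it tells nothing of the stop's place. The stop is a rigid dark steel plate across the bay, 54 mm high (its black knob over the wall reaches 91 mm); its face lies anywhere from rack y 120 to 180 mm, unreported: find it by touch or sight.
- hasp (a joint): Hinge of the hasp, rad: 0 = shut (bar level, lying across the bay's mouth on the catch, 70 mm above the table, towards rack -x), 1.57 = upright, up to 2.4 = leaning back beyond the wall. A stiff hinge (about 0.1 N m): the bar stays where it is left, and must be pushed all the way down. Starts at 1.9 to 2.25.
- hasp_hinge (a point): Axis of the hasp's hinge (parallel to rack y), at rack x 32, y 0, z 70 mm. Its bracket is 50 mm long in y and reaches 78 mm high.
- hasp_tip (a point): Free end of the hasp: steel bar 150 mm long from the hinge, 18 mm wide (rack y), 6 mm thick, with a small down-turned lip at the end.
- tub: White plastic tub, 100 mm diameter, 110 mm tall, bystander; origin under its centre.
- cakebox: White paper cake box 120 x 120 x 70 mm, bystander; origin under its centre.
- loaftin: Dark steel loaf tin 100 x 150 x 65 mm, bystander beyond the rack's bay end; origin under its centre.

How it is judged (in metres and radians):
On the way, in this order (a step that is already met when the one before it is completed fails the run):
1. the jar stands against the wall (gap under 6 mm), its centre still at least 60 mm before the hasp's line (x of jar in the frame of rack above -0.052 m and y of jar in the frame of rack below -0.06 m), for 0.1 s.
2. the jar, still against the wall (gap under 10 mm), is pressed against the stop (over 1.5 N) (contact force between jar and stop_rail above 1.5 N and x of jar in the frame of rack above -0.056 m and y of jar in the frame of rack above 0.06 m), for 0.05 s.
3. the hasp is shut behind the jar (value of joint hasp below 0.1 rad and y of jar in the frame of rack above 0.06 m), for 0.1 s.
At the end, for the whole second after the job is handed in: The hasp is shut (within 0.1 rad of level) and the jar stands upright and at rest on the table inside the bay behind it, its centre over 60 mm past the hasp's line and within 12 mm of touching the wall, after having been pressed against the stop (all of step 3 and x of jar in the frame of rack above -0.058 m and height (world z) of jar below 0.01 m and angle between jar's own z axis and vertical below 0.1 rad and linear speed of jar below 0.01 m/s).
It fails at once if the jar is pushed with more than 30 N (contact force between jar and the fingers above 30 N or contact force between jar and the arm above 30 N or contact force between jar and stop_rail above 30 N).
It fails at once if the jar is tipped more than 0.3 rad or lifted over 15 mm (angle between jar's own z axis and vertical above 0.3 rad or height (world z) of jar above 0.015 m).
It fails at once if the jar is over 16 mm off the wall when its centre is less than 60 mm before the hasp's line or past it (y of jar in the frame of rack above -0.06 m and x of jar in the frame of rack below -0.062 m).
It fails at once if a bystander (tub, cake box or loaf tin) is moved more than 30 mm (distance of any of tub, cakebox, loaftin from where it was at the start of the episode above 0.03 m).
It also fails if it takes over 72 s, if anything falls off the work surface, if the arm or the gripper's body presses on something with over 40 N, if the wrist force passes 120 N, or if a joint passes its speed limit or range.

## Working session

There is one attempt and no reset: what is moved stays moved. The work goes in short steps, Python scripts to look and compute and a shell command to move; the robot and the scene stay as the last step left them, time stands still between calls to the robot, and variables do not carry over. Pictures are saved under pics/ and viewed, at most 13 in all, crops included, and the job is handed in when it is done.

```bash
mkdir -p pics; ls; python3 - <<'E'
from workcell import env,capture
import cv2,numpy as np
for n in("scene","side"):
    c=capture(n);cv2.imwrite(f"pics/{n}0.png",c["img"]);print(n,{k:v for k,v in c.items() if k!="img"})
s=env.get_state();print(s)
E
```

```text
pics
scene {'fx': 556.6855372992449, 'fy': 556.6855372992449, 'cx': 316.8590459918061, 'cy': 241.33354683508784, 'k1': -0.0018294915769327329, 'eye': array([1273.47567914, -549.64925466, 1216.54823897]), 'attitude': array([ 0.82072364,  0.45606273, -0.15813972, -0.30563266])}
side {'fx': 589.4063762469983, 'fy': 589.4063762469983, 'cx': 311.31668780616747, 'cy': 245.16142857823056, 'k1': -0.1091698808806261, 'eye': array([ 426.67462806, -828.46073395,  978.73554926]), 'attitude': array([ 0.9290192 , -0.03004928,  0.01394134, -0.36854579])}
{'clock': 0.1, 'q': array([ 1.16999652e+00,  5.33274643e-02,  1.61416629e+00,  1.21052593e-05,
        1.47600554e+00, -1.19008244e-01]), 'qd': array([-9.93910875e-04, -1.33191944e-03, -3.38293302e-03, -5.54410066e-06,
       -2.49535556e-03,  9.91175809e-04]), 'joint_efforts': array([ 7.23921348e-04, -3.94903135e+01, -3.71365356e+01,  2.98999601e-05,
        3.88669461e-03,  1.61185966e-05]), 'ee_pos': array([173.58641941, 599.84577492, 244.15749338]), 'ee_rot': array([ 1.40430586e-01,  9.90090067e-01, -9.19753965e-04, -2.50814142e-04]), 'contact_force': array([ 0.47787642, -0.86416332,  1.42779565]), 'torque': array([ 0.02868738,  0.07596295, -0.00175331]), 'grasp_force': 0.0, 'gripper_width': 85.13297712778889}
```

View pics/scene0.png

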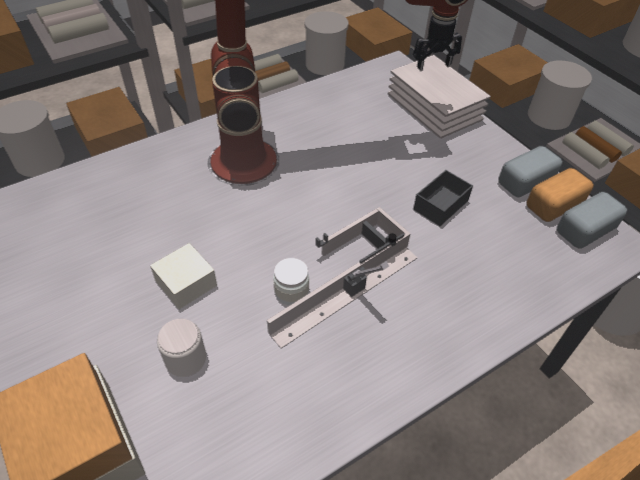

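View pics/side0.png

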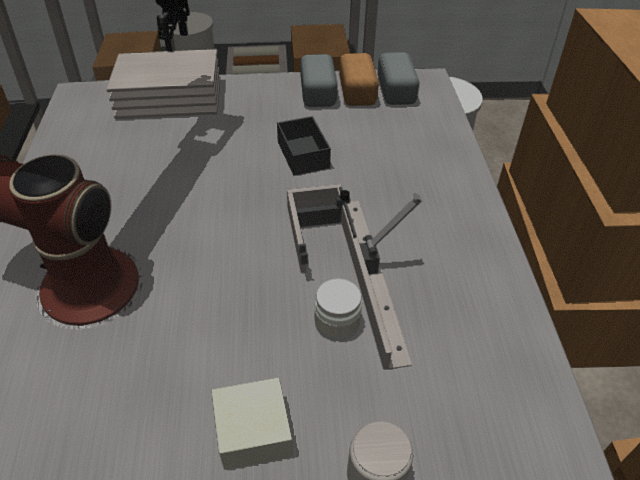

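The scene view shows the jar at about (292,275) and the rack wall running from (270,325) to (410,240). In the side view the jar lid is at (338,297), the wall runs from (390,355) to (345,195), and the hasp leans back with its tip at (418,198). I'll enlarge both.

```bash
python3 - <<'E'
import cv2
a=cv2.imread("pics/side0.png")[175:375,270:430];b=cv2.imread("pics/scene0.png")[205:350,260:425]
cv2.imwrite("pics/a.png",cv2.resize(a,None,fx=3,fy=3,interpolation=cv2.INTER_CUBIC))
cv2.imwrite("pics/b.png",cv2.resize(b,None,fx=4,fy=4,interpolation=cv2.INTER_CUBIC))
E
```

```text
(no output)
```

View pics/a.png

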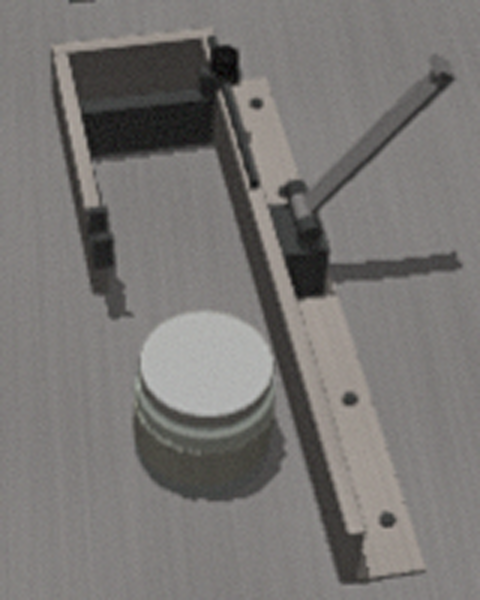

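View pics/b.png

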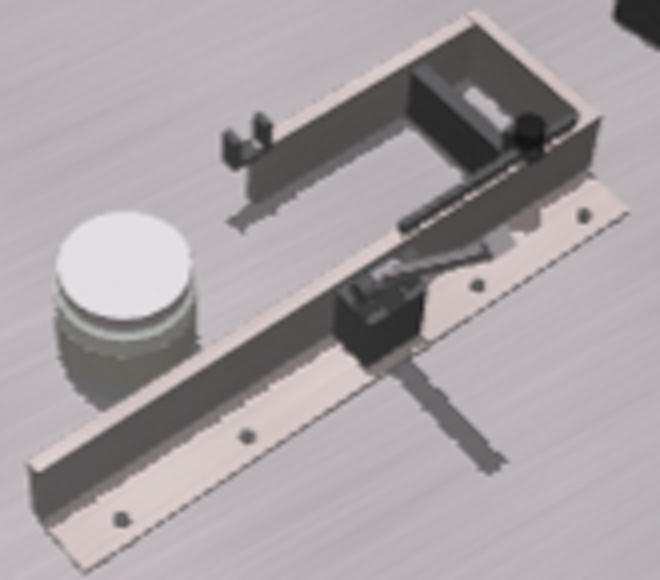

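Side crop: wall's near inner top corner is at (348,532), foot corners at (425,570) and (265,80), lid centre at (207,363), stop top edge from (85,112) to (212,98). Scene crop: wall's near inner top corner is at (30,465), foot corners at (85,572) and (628,212), lid at (124,265), hasp tip around (505,240).

```bash
cat > h.py <<'E'
import numpy as np
from scipy.spatial.transform import Rotation as R
from scipy.optimize import least_squares
C={'scene':(556.6855,316.859,241.3335,-.00183,[1273.4757,-549.6493,1216.5482],[0.82072364,0.45606273,-0.15813972,-0.30563266]),
'side':(589.4064,311.3167,245.1614,-.10917,[426.6746,-828.4607,978.7355],[0.9290192,-0.03004928,0.01394134,-0.36854579])}
def proj(n,P):
    f,cx,cy,k,e,a=C[n];p=R.from_quat(a).inv().apply(np.array(P,float)-e);s=p[:2]/p[2];s=s*(1+k*s@s);return f*s+[cx,cy]
def onz(n,u,z):
    f,cx,cy,k,e,a=C[n];d=(np.array(u)-[cx,cy])/f;s=d.copy()
    for _ in range(5): s=d/(1+k*s@s)
    w=R.from_quat(a).apply([*s,1]);return np.array(e)+w*(z-e[2])/w[2]
def rack2w(p,r): 
    c,s=np.cos(p[2]),np.sin(p[2]);return np.array([p[0]+c*r[0]-s*r[1],p[1]+s*r[0]+c*r[1],r[2]])
def w2rack(p,w):
    c,s=np.cos(p[2]),np.sin(p[2]);d=np.array(w[:2])-p[:2];return np.array([c*d[0]+s*d[1],-s*d[0]+c*d[1]])
A=lambda x,y:np.array([270+x/3,175+y/3]); B=lambda x,y:np.array([260+x/4,205+y/4])
E
python3 - <<'E'
from h import *
O=[('side',A(348,532),(0,-260,60)),('side',A(340,580),(0,-260,0)),('side',A(425,570),(57,-260,4)),('side',A(265,80),(57,210,4)),
('scene',B(30,465),(0,-260,60)),('scene',B(85,572),(57,-260,4)),('scene',B(628,212),(57,210,4)),('scene',B(600,118),(12,210,60))]
f=lambda p:np.concatenate([proj(n,rack2w(p,r))-u for n,u,r in O])
best=min((least_squares(f,[550,100,t],loss='soft_l1') for t in(0,.5,-.5,1)),key=lambda r:r.cost);p=best.x
print(p,f(p).reshape(-1,2).round(1).tolist())
for n,u in(('side',A(207,363)),('scene',B(124,265))):
    w=onz(n,u,90);print('jar',w,w2rack(p,w))
for n,u in(('side',A(85,112)),('side',A(212,98)),('scene',B(410,72)),('scene',B(500,140))):
    print('stop',w2rack(p,onz(n,u,54)))
for n,u,z in(('side',A(100,232),70),('scene',B(245,150),70)):print('catch',w2rack(p,onz(n,u,z)))
for th in(1.9,2.0,2.1,2.2,2.3):
    r=(32-150*np.cos(th),0,70+150*np.sin(th));w=rack2w(p,r);print(th,w,(proj('side',w)-[270,175])*3,(proj('scene',w)-[260,205])*4)
for nm,u,z in(('cake',(247,412),70),('tub',(381,448),110),('tin',(303,130),65)):print(nm,onz('side',u,z),w2rack(p,onz('side',u,z)))
E
```

```text
[5.80253641e+02 1.37986262e+01 1.01663515e-01] [[0.2, 0.5], [-0.2, 1.6], [0.3, -0.5], [-0.0, -0.7], [-0.4, -1.1], [0.3, 0.2], [1.1, -0.5], [-0.3, 0.2]]
jar [ 529.47844685 -130.45085014   90.        ] [ -65.15268744 -138.35157773]
jar [ 528.63113151 -131.01617547   90.        ] [ -66.05300186 -138.82799136]
stop [-101.36933737  141.79778817]
stop [ -3.16935397 141.33348596]
stop [-103.62615713  138.45197603]
stop [-18.62651413 146.36968071]
catch [-111.87827059    3.35235277]
catch [-107.27770589   -7.69106143]
1.9 [660.3314651   21.96778279 211.94501315] [390.41170017  53.10158364] [460.98828034 183.19676922]
2.0 [674.18813826  23.3813743  206.39461402] [409.89840686  57.19628437] [476.03299074 203.95428181]
2.1 [687.42433152  24.73166741 199.481405  ] [428.00662559  62.89090263] [490.16025923 225.57587672]
2.2 [699.90779321  26.00517045 191.27446057] [444.54252154  70.08752801] [503.18157703 247.78016776]
2.3 [711.5137927   27.189159   181.85578183] [459.34152878  78.67048445] [514.92590478 270.27547128]
cake [ 352.963288   -353.24548668   70.        ] [-263.36753763 -342.08160628]
tub [ 563.12504809 -449.18417721  110.        ] [ -64.02757488 -458.85393603]
tin [492.65052198 445.45564062  65.        ] [-43.34258344 438.31895344]
```

Both views agree: the rack is at (580, 14) with yaw 0.10, the jar at rack (-65, -138), the stop at about y 142, and the hasp at about 2.2 rad. Next I approach with fingers shut and square the tool to the rack.

```bash
python3 -m creep '[[0.028,-0.028,0,0,0,0.1,1],[0.056,-0.056,0,0,0,0.2,1],[0.084,-0.084,0,0,0,0.3,1],[0.112,-0.112,0,0,0,0.38,1],[0.14,-0.14,0,0,0,0.38,1]]'
python3 -m creep '[[0.028,-0.028,0,0,0,0,1],[0.056,-0.056,0,0,0,0,1],[0.084,-0.084,0,0,0,0,1],[0.112,-0.112,0,0,0,0,1],[0.14,-0.14,0,0,0,0,1]]'
python3 -m creep '[[0,-0.04,0,0,0,0,1],[0,-0.08,0,0,0,0,1],[0,-0.12,0,0,0,0,1],[0,-0.16,0,0,0,0,1],[0,-0.2,0,0,0,0,1]]'
python3 -m creep '[[0,-0.04,0,0,0,0,1],[0,-0.08,0,0,0,0,1],[0,-0.12,0,0,0,0,1],[0,-0.16,0,0,0,0,1],[0,-0.2,0,0,0,0,1]]'
```

```text
clock: 0.52
ee_pos: [314.4, 458.7, 244.7]
ee_rot: [-0.051, 0.999, -0.0, -0.0]
contact_force: [1.3, -0.1, 0.2]
gripper_width: 25.5
grasp_force: 0.0
clock: 0.93
ee_pos: [454.6, 318.6, 244.8]
ee_rot: [-0.049, 0.999, -0.0, -0.0]
contact_force: [0.2, -0.8, -0.1]
gripper_width: 0.1
grasp_force: 0.0
clock: 1.35
ee_pos: [453.1, 118.6, 244.7]
ee_rot: [-0.049, 0.999, -0.0, -0.0]
contact_force: [1.2, 0.0, -0.1]
gripper_width: -0.3
grasp_force: 0.0
clock: 1.77
ee_pos: [453.1, -81.5, 245.0]
ee_rot: [-0.049, 0.999, 0.0, 0.0]
contact_force: [1.5, -0.5, 1.3]
gripper_width: 0.2
grasp_force: 0.0
```

```bash
python3 -m creep '[[-0.005,-0.035,-0.02,0,0,0,1],[-0.01,-0.058,-0.05,0,0,0,1],[-0.01,-0.058,-0.09,0,0,0,1],[-0.01,-0.058,-0.13,0,0,0,1],[-0.01,-0.058,-0.17,0,0,0,1]]'
python3 -m creep '[[0,0,-0.02,0,0,0,1],[0,0,-0.033,0,0,0,1],[0,0,-0.033,0,0,0,1]]'
python3 - <<'E'
from workcell import capture
import cv2
c=capture("side");cv2.imwrite("pics/s1.png",cv2.resize(c["img"][180:400,200:460],None,fx=3,fy=2.7))
E
```

```text
clock: 2.18
ee_pos: [443.4, -138.3, 73.8]
ee_rot: [-0.048, 0.999, -0.0, 0.0]
contact_force: [0.5, -0.2, 0.1]
gripper_width: 0.2
grasp_force: 0.0
clock: 2.43
ee_pos: [440.5, -136.1, 38.0]
ee_rot: [-0.049, 0.999, 0.002, -0.004]
contact_force: [-0.8, 0.7, -0.3]
gripper_width: 0.0
grasp_force: 0.0
```

View pics/s1.png

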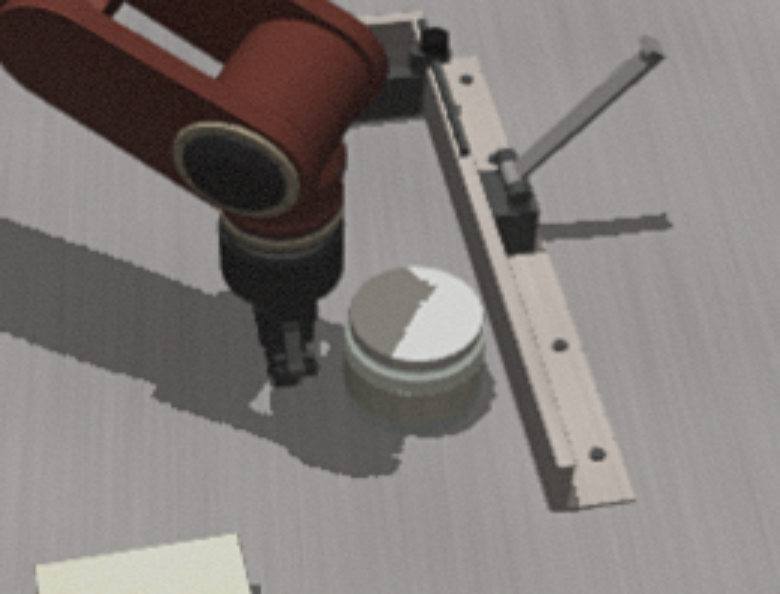

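The closed fingers stand left of the jar, with the body clear of the lid. I'll creep toward the wall along rack +x.

```bash
python3 -m creep '[[0.008,0.001,0.003,0,0,0,1],[0.014,0.0,0.004,0,0,0,1],[0.02,0.0,0.004,0,0,0,1],[0.024,0,0.004,0,0,0,1],[0.027,0,0.004,0,0,0,1]]'
python3 -m creep '[[0.003,0,0,0,0,0,1],[0.006,0,0,0,0,0,1],[0.009,0.001,0,0,0,0,1],[0.012,0.001,0,0,0,0,1],[0.015,0.001,0,0,0,0,1]]'
```

```text
clock: 2.9
ee_pos: [471.7, -138.0, 47.4]
ee_rot: [-0.049, 0.999, -0.0, 0.0]
contact_force: [-3.7, 0.1, 3.3]
gripper_width: -0.0
grasp_force: 1.7
clock: 3.32
ee_pos: [485.8, -136.6, 46.2]
ee_rot: [-0.049, 0.999, 0.0, -0.0]
contact_force: [-3.0, 0.8, 1.9]
gripper_width: 0.2
grasp_force: 1.6
```

```bash
python3 -m creep '[[0.001,0,-0.001,0,0,0,1],[0.002,0,-0.002,0,0,0,1],[0.003,0,-0.003,0,0,0,1],[0.004,0,-0.003,0,0,0,1]]'
python3 - <<'E'
from workcell import capture
import cv2
c=capture("side");cv2.imwrite("pics/s2.png",cv2.resize(c["img"][180:380,270:430],None,fx=3,fy=3,interpolation=2))
E
```

```text
clock: 3.65
ee_pos: [488.6, -136.8, 43.0]
ee_rot: [-0.049, 0.999, -0.0, -0.002]
contact_force: [-11.6, -2.1, 7.2]
gripper_width: 0.3
grasp_force: 0.0
```

View pics/s2.png

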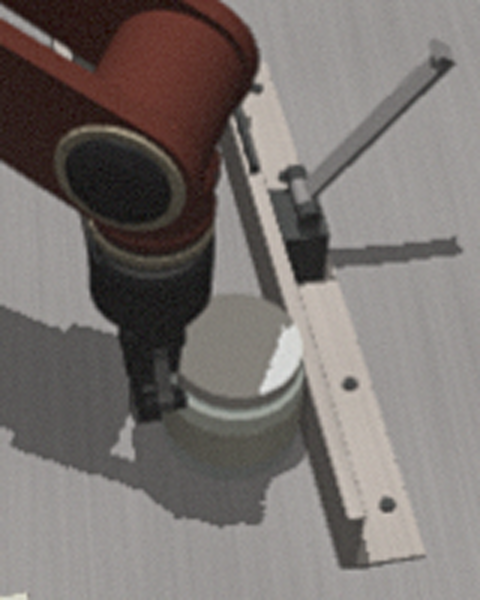

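The jar is against the wall at 11.6 N. In the crop its lid is at (240,350), touching the wall's inner edge. I'll back off, go round behind it and turn the tool.

```bash
python3 -m creep '[[-0.03,-0.003,0,0,0,0,1],[-0.044,-0.02,0,0,0,-0.12,1],[-0.044,-0.045,0,0,0,-0.24,1],[-0.044,-0.07,0,0,0,-0.36,1],[-0.03,-0.072,0,0,0,-0.48,1]]'
python3 -m creep '[[0.018,0.002,0,0,0,-0.12,1],[0.036,0.002,0,0,0,-0.24,1],[0.054,0.002,0,0,0,-0.36,1],[0.072,0.002,0,0,0,-0.48,1],[0.09,0.002,0,0,0,-0.6,1]]'
python3 -m creep '[[0,0,0,0,0,-0.12,1],[0,0,0,0,0,-0.24,1],[0,0,0,0,0,-0.36,1],[0,0,0,0,0,-0.48,1],[0,0,0,0,0,-0.6,1]]'
python3 - <<'E'
from h import *
from workcell import env,capture
import cv2
c=capture("scene");cv2.imwrite("pics/s3.png",cv2.resize(c["img"][190:350,220:425],None,fx=3.6,fy=3.6,interpolation=2))
s=env.get_state();p=[580.25,13.8,.1017]
print(s['q'],w2rack(p,s['ee_pos']),R.from_quat(s['ee_rot']).apply([1,0,0]))
E
```

```text
clock: 4.12
ee_pos: [459.3, -211.7, 43.4]
ee_rot: [0.194, 0.981, -0.001, 0.001]
contact_force: [-0.1, 0.2, 0.5]
gripper_width: -0.2
grasp_force: 0.0
clock: 4.53
ee_pos: [551.4, -206.9, 43.2]
ee_rot: [0.474, 0.88, 0.0, 0.001]
contact_force: [-0.1, -0.4, 0.2]
gripper_width: 0.2
grasp_force: 0.0
clock: 4.95
ee_pos: [550.5, -206.6, 43.1]
ee_rot: [0.713, 0.701, 0.001, 0.001]
contact_force: [-0.0, 0.8, -0.7]
gripper_width: 0.4
grasp_force: 0.0
[-4.85946357e-01  1.74074837e-01  1.84260656e+00  7.86930699e-04
  1.12348959e+00 -4.65657836e-01] [ -52.02219537 -216.25267117] [ 2.06269344e-02  9.99787242e-01 -3.89200774e-06]
```

View pics/s3.png

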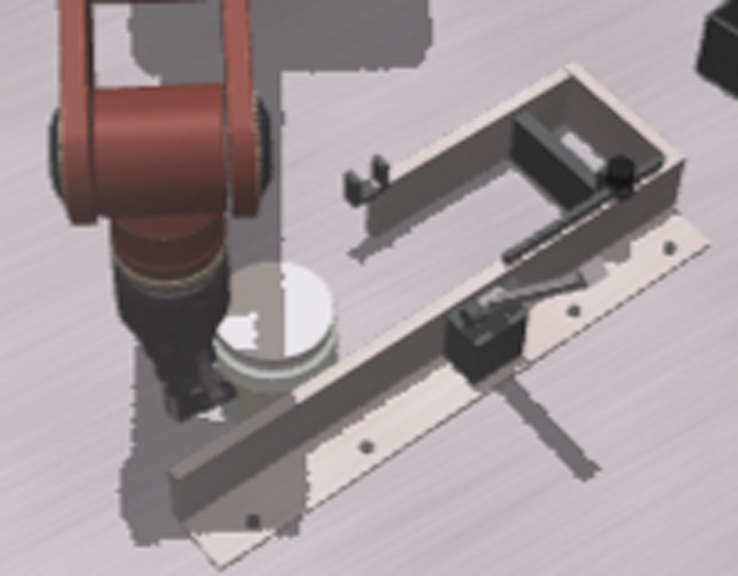

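The jar (lid about (277,312) in the crop) sits on the wall, with the closed fingers behind it, tilted slightly toward the wall. I'll start the slide and check the jar's place.

```bash
python3 -m creep '[[-0.001,0.006,0,0,0,0,1],[-0.002,0.012,0,0,0,0,1],[-0.003,0.017,0,0,0,0,1],[-0.004,0.020,0,0,0,0,1],[-0.004,0.023,0,0,0,0,1]]'
python3 -m creep '[[0,0.003,0,0,0,0,1],[-0.001,0.006,0,0,0,0,1],[-0.001,0.009,0,0,0,0,1],[-0.001,0.012,0,0,0,0,1],[-0.002,0.015,0,0,0,0,1]]'
cat > st.py <<'E'
from h import *
from workcell import env
s=env.get_state();p=[580.25,13.8,.1017]
r=R.from_rotvec([0,0,-p[2]]).apply
print('rack tcp',w2rack(p,s['ee_pos']).round(1),'F rack',r(s['contact_force']).round(1),'t',round(s['clock'],1))
E
python3 st.py; python3 -c "
from h import *
print(w2rack([580.25,13.8,.1017],onz('scene',[296.9,276.7],90)))"
```

```text
clock: 5.42
ee_pos: [545.7, -183.5, 43.4]
ee_rot: [0.71, 0.704, -0.0, 0.001]
contact_force: [-1.9, -3.6, 1.2]
gripper_width: 0.0
grasp_force: 0.0
clock: 5.83
ee_pos: [544.1, -168.6, 43.5]
ee_rot: [0.711, 0.703, 0.0, 0.0]
contact_force: [-0.3, -2.7, 0.1]
gripper_width: 0.2
grasp_force: 0.0
rack tcp [ -54.5 -177.8] F rack [-0.5 -2.6  0.1] t 5.8
[ -43.25525835 -137.2207716 ]
```

Contact is gentle at 3 N. Continuing along the wall.

```bash
for i in 1; do python3 -m creep '[[0,0.004,0,0,0,0,1],[-0.001,0.008,0,0,0,0,1],[-0.001,0.012,0,0,0,0,1],[-0.002,0.016,0,0,0,0,1],[-0.002,0.02,0,0,0,0,1]]' | grep force; done; python3 st.py
python3 -m creep '[[0,0.004,0,0,0,0,1],[-0.001,0.008,0,0,0,0,1],[-0.001,0.012,0,0,0,0,1],[-0.002,0.016,0,0,0,0,1],[-0.002,0.02,0,0,0,0,1]]' | grep force; python3 st.py
python3 -m creep '[[0,0.004,0,0,0,0,1],[-0.001,0.008,0,0,0,0,1],[-0.001,0.012,0,0,0,0,1],[-0.002,0.016,0,0,0,0,1],[-0.002,0.02,0,0,0,0,1]]' | grep force; python3 st.py
python3 - <<'E'
from workcell import capture
import cv2
c=capture("side");cv2.imwrite("pics/s4.png",cv2.resize(c["img"][170:380,250:430],None,fx=2.8,fy=2.8,interpolation=2))
E
```

```text
contact_force: [-1.8, -4.6, 1.7]
grasp_force: 0.0
rack tcp [ -54.9 -157.4] F rack [-2.2 -4.3  1.7] t 6.2
contact_force: [-1.8, -6.1, 1.4]
grasp_force: 0.0
rack tcp [ -54.8 -137.2] F rack [-2.4 -5.9  1.4] t 6.7
contact_force: [-1.9, -5.3, 2.9]
grasp_force: 0.0
rack tcp [ -54.8 -117.2] F rack [-2.4 -5.   2.9] t 7.1
```

View pics/s4.png

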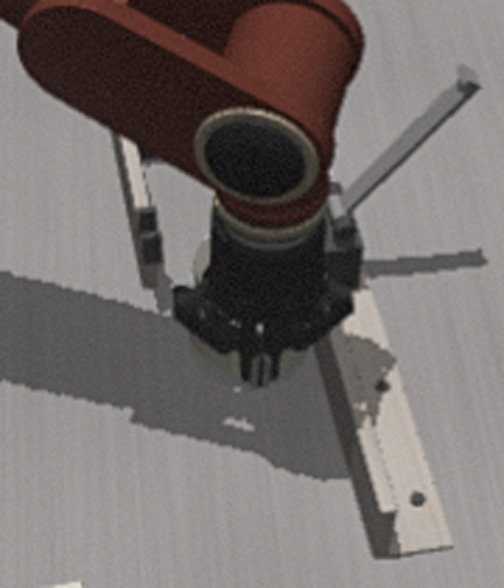

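From the side, the finger linkage sticks out sideways at (178,300) and (353,300) in the crop. I need its height against the 83 mm catch and the 78 mm hinge bracket.

```bash
python3 - <<'E'
from h import *
from workcell import env
s=env.get_state();T=R.from_quat(s['ee_rot']);p=[580.25,13.8,.1017]
for nm,u in(('L',(178,305)),('Lbottom',(195,328)),('R',(353,300)),('Rbottom',(330,328)),('tip',(262,385))):
    u=np.array(u)/2.8+[250,170]
    # intersect with planes tool x = -11, 0, 11
    f,cx,cy,k,e,a=C['side'];d0=onz('side',u,0)-np.array(e)
    e_t=T.inv().apply(np.array(e)-s['ee_pos']);d=T.inv().apply(d0)
    for X in(-11,0):
        t=(X-e_t[0])/d[0];q=e_t+t*d;w=T.apply(q)+s['ee_pos'];print(nm,X,'tool',q.round(),'rack',w2rack(p,w).round(),'z',w[2].round())
E
```

```text
L -11 tool [-11. -56. -87.] rack [-112. -121.] z 130.0
L 0 tool [  0. -56. -73.] rack [-110. -110.] z 117.0
Lbottom -11 tool [-11. -45. -61.] rack [-100. -122.] z 105.0
Lbottom 0 tool [  0. -44. -48.] rack [ -98. -112.] z 91.0
R -11 tool [-11.  62. -84.] rack [   6. -134.] z 128.0
R 0 tool [  0.  65. -71.] rack [  10. -124.] z 114.0
Rbottom -11 tool [-11.  49. -55.] rack [  -8. -133.] z 99.0
Rbottom 0 tool [  0.  51. -42.] rack [  -4. -122.] z 85.0
tip -11 tool [-11.   4.   6.] rack [ -52. -128.] z 37.0
tip 0 tool [ 0.  6. 21.] rack [ -49. -117.] z 23.0
```

The linkage's lowest point is about 95 mm up, so it clears the catch and bracket. Continuing.

```bash
python3 -m creep '[[0,0.004,0,0,0,0,1],[-0.001,0.008,0,0,0,0,1],[-0.001,0.012,0,0,0,0,1],[-0.002,0.016,0,0,0,0,1],[-0.002,0.02,0,0,0,0,1]]' | grep force; python3 st.py
python3 -m creep '[[0,0.004,0,0,0,0,1],[-0.001,0.008,0,0,0,0,1],[-0.001,0.012,0,0,0,0,1],[-0.002,0.016,0,0,0,0,1],[-0.002,0.02,0,0,0,0,1]]' | grep force; python3 st.py
python3 -m creep '[[0,0.004,0,0,0,0,1],[-0.001,0.008,0,0,0,0,1],[-0.001,0.012,0,0,0,0,1],[-0.002,0.016,0,0,0,0,1],[-0.002,0.02,0,0,0,0,1]]' | grep force; python3 st.py
```

```text
contact_force: [-1.1, -4.9, 2.2]
grasp_force: 0.0
rack tcp [-54.9 -97. ] F rack [-1.6 -4.8  2.2] t 7.5
contact_force: [-1.7, -4.6, 2.3]
grasp_force: 0.0
rack tcp [-54.8 -76.9] F rack [-2.1 -4.4  2.3] t 8.0
contact_force: [-3.0, -5.0, 2.6]
grasp_force: 0.0
rack tcp [-54.8 -56.8] F rack [-3.5 -4.7  2.6] t 8.4
```

```bash
python3 -m creep '[[0,0.004,0,0,0,0,1],[-0.001,0.008,0,0,0,0,1],[-0.001,0.012,0,0,0,0,1],[-0.002,0.016,0,0,0,0,1],[-0.002,0.02,0,0,0,0,1]]' | grep force; python3 st.py
python3 -m creep '[[0,0.004,0,0,0,0,1],[-0.001,0.008,0,0,0,0,1],[-0.001,0.012,0,0,0,0,1],[-0.002,0.016,0,0,0,0,1],[-0.002,0.02,0,0,0,0,1]]' | grep force; python3 st.py
```

```text
contact_force: [-1.5, -4.0, 2.0]
grasp_force: 0.0
rack tcp [-54.7 -36.7] F rack [-1.9 -3.9  2. ] t 8.8
contact_force: [-1.6, -5.4, 2.9]
grasp_force: 0.0
rack tcp [-54.7 -16.7] F rack [-2.1 -5.2  2.9] t 9.2
```

```bash
python3 -m creep '[[0,0.004,0,0,0,0,1],[-0.001,0.008,0,0,0,0,1],[-0.001,0.012,0,0,0,0,1],[-0.002,0.016,0,0,0,0,1],[-0.002,0.02,0,0,0,0,1]]' | grep force; python3 st.py
python3 -m creep '[[0,0.003,0,0,0,0,1],[-0.001,0.006,0,0,0,0,1],[-0.001,0.009,0,0,0,0,1],[-0.001,0.012,0,0,0,0,1],[-0.001,0.014,0,0,0,0,1]]' | grep force; python3 st.py
python3 -m creep '[[0,0.002,0,0,0,0,1],[0,0.004,0,0,0,0,1],[-0.001,0.006,0,0,0,0,1],[-0.001,0.008,0,0,0,0,1],[-0.001,0.01,0,0,0,0,1]]' | grep force; python3 st.py
```

```text
contact_force: [-1.8, -4.6, 2.3]
grasp_force: 0.0
rack tcp [-54.6   3.5] F rack [-2.3 -4.4  2.3] t 9.6
contact_force: [-3.1, -4.6, 2.5]
grasp_force: 0.0
rack tcp [-54.2  17.3] F rack [-3.5 -4.2  2.5] t 10.1
contact_force: [-1.1, -4.9, 1.9]
grasp_force: 0.0
rack tcp [-54.2  27.2] F rack [-1.6 -4.8  1.9] t 10.5
```

```bash
python3 -m creep '[[0,0.001,0,0,0,0,1],[0,0.003,0,0,0,0,1],[0,0.004,0,0,0,0,1],[-0.001,0.005,0,0,0,0,1],[-0.001,0.006,0,0,0,0,1]]' | grep force; python3 st.py
python3 -m creep '[[0,0.001,0,0,0,0,1],[0,0.002,0,0,0,0,1],[0,0.003,0,0,0,0,1]]' | grep force; python3 st.py
```

```text
contact_force: [0.2, -1.8, 0.6]
grasp_force: 0.0
rack tcp [-54.1  33.6] F rack [ 0.  -1.8  0.6] t 10.9
contact_force: [-2.1, -5.0, 2.4]
grasp_force: 0.0
rack tcp [-54.2  36.1] F rack [-2.6 -4.7  2.4] t 11.1
```

```bash
python3 -m creep '[[0,0.001,0,0,0,0,1],[0,0.002,0,0,0,0,1],[0,0.003,0,0,0,0,1]]' | grep force; python3 st.py
python3 -m creep '[[0,0.001,0,0,0,0,1],[0,0.002,0,0,0,0,1]]' | grep force; python3 st.py
```

```text
contact_force: [-2.4, -18.0, 4.6]
grasp_force: 0.0
rack tcp [-54.1  36.6] F rack [ -4.2 -17.7   4.6] t 11.4
contact_force: [-3.6, -26.2, 5.0]
grasp_force: 0.0
rack tcp [-54.1  36.7] F rack [ -6.2 -25.7   5. ] t 11.6
```

The stop is felt: the tool is halted at rack y 36.6 with the force rising to 26 N. I'll back off at once, rise, and go over the hasp bar while turning the tool.

```bash
python3 -m creep '[[0.001,-0.008,0,0,0,0,1],[0.003,-0.025,0,0,0,0,1],[0.005,-0.05,0,0,0,0,1],[0.005,-0.05,0.035,0,0,0,1],[0.005,-0.05,0.075,0,0,0,1]]'
python3 -m creep '[[0,0,0.04,0,0,0.12,1],[0,0,0.08,0,0,0.24,1],[0,0,0.12,0,0,0.36,1],[0,0,0.16,0,0,0.48,1],[0,0,0.2,0,0,0.6,1]]'|grep force;python3 st.py
python3 -m creep '[[0.04,0.005,0,0,0,0.12,1],[0.08,0.01,0,0,0,0.24,1],[0.12,0.015,0,0,0,0.36,1],[0.16,0.02,0,0,0,0.48,1],[0.2,0.03,0,0,0,0.6,1]]' |grep force;python3 st.py
python3 -m creep '[[0.01,0.001,0,0,0,0.12,1],[0.01,0.001,0,0,0,0.24,1],[0.01,0.001,0,0,0,0.36,1],[0.01,0.001,0,0,0,0.48,1]]'
python3 st.py
python3 - <<'E'
from workcell import capture
import cv2
c=capture("scene");cv2.imwrite("pics/s5.png",cv2.resize(c["img"][100:350,250:450],None,fx=2.4,fy=2.4,interpolation=2))
E
```

```text
clock: 11.97
ee_pos: [524.9, -0.5, 115.0]
ee_rot: [0.712, 0.702, -0.002, -0.004]
contact_force: [0.6, -0.3, 0.0]
gripper_width: 0.4
grasp_force: 0.0
contact_force: [1.0, -0.5, -0.6]
grasp_force: 0.0
rack tcp [-53.8  -8.1] F rack [ 0.9 -0.6 -0.6] t 12.4
contact_force: [1.0, -0.9, 0.7]
grasp_force: 0.0
rack tcp [150.2   1. ] F rack [ 0.9 -1.   0.7] t 12.8
clock: 13.13
ee_pos: [738.3, 31.6, 317.0]
ee_rot: [-0.053, 0.999, 0.001, -0.0]
contact_force: [0.4, -0.0, -0.6]
gripper_width: -0.3
grasp_force: 0.0
rack tcp [159.    1.6] F rack [ 0.3 -0.1 -0.6] t 13.1
```

View pics/s5.png

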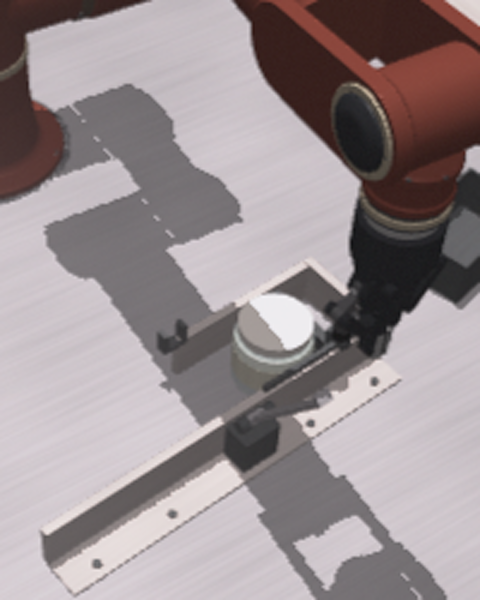

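The jar stands upright at the stop, lid at (275,322), and the gripper hangs beyond the bar. I'll lower it behind the bar and sweep toward rack -x.

```bash
python3 -m creep '[[0,0,-0.04,0,0,0,1],[0,0,-0.08,0,0,0,1],[0,0,-0.12,0,0,0,1],[0,0,-0.13,0,0,0,1],[0,0,-0.13,0,0,0,1]]'|grep -E 'pos|contact'
python3 -m creep '[[-0.02,-0.002,0,0,0,0,1],[-0.04,-0.004,0,0,0,0,1],[-0.06,-0.006,0,0,0,0,1],[-0.08,-0.008,0,0,0,0,1],[-0.1,-0.01,0,0,0,0,1]]'|grep -E 'pos|contact';python3 st.py
python3 -m creep '[[-0.015,-0.002,0,0,0,0,1],[-0.03,-0.003,0,0,0,0,1],[-0.045,-0.005,0,0,0,0,1],[-0.06,-0.006,0,0,0,0,1],[-0.068,-0.007,0,0,0,0,1]]'|grep -E 'pos|contact';python3 st.py
```

```text
ee_pos: [734.9, 31.1, 182.1]
contact_force: [-0.1, 0.6, 0.0]
ee_pos: [641.6, 20.5, 196.5]
contact_force: [3.0, 0.6, 13.6]
rack tcp [61.7  0.5] F rack [ 3.1  0.3 13.6] t 14.0
ee_pos: [570.9, 13.4, 192.7]
contact_force: [2.1, 0.3, -0.9]
rack tcp [-9.4  0.6] F rack [ 2.1  0.1 -0.9] t 14.4
```

```bash
python3 -m creep '[[-0.013,-0.001,-0.01,0,0,0,1],[-0.026,-0.003,-0.02,0,0,0,1],[-0.037,-0.004,-0.032,0,0,0,1],[-0.048,-0.005,-0.046,0,0,0,1],[-0.054,-0.005,-0.06,0,0,0,1]]'|grep -E 'pos|contact';python3 st.py
python3 - <<'E'
from workcell import capture
import cv2
c=capture("side");cv2.imwrite("pics/s6.png",cv2.resize(c["img"][170:380,250:430],None,fx=2.8,fy=2.8,interpolation=2))
E
```

```text
ee_pos: [517.1, 8.1, 131.0]
contact_force: [0.3, 0.5, 0.5]
rack tcp [-63.4   0.8] F rack [0.4 0.5 0.5] t 14.8
```

View pics/s6.png

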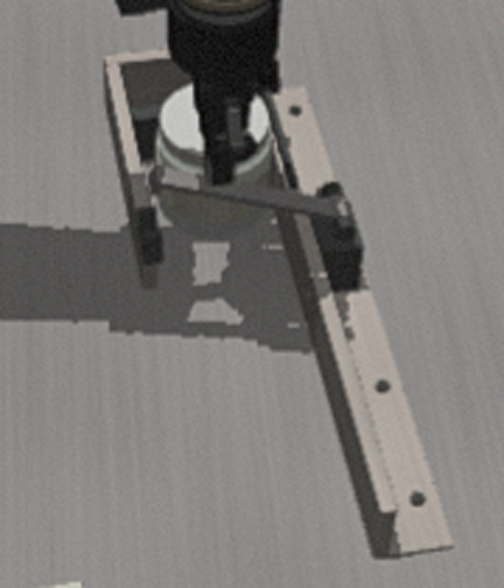

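The bar has come over and the fingertips rest on it at about (225,180), with the tip near (160,180) above the catch. I'll press it down gently.

```bash
python3 -m creep '[[-0.003,0,-0.01,0,0,0,1],[-0.005,0,-0.02,0,0,0,1],[-0.007,-0.001,-0.028,0,0,0,1],[-0.008,-0.001,-0.034,0,0,0,1],[-0.008,-0.001,-0.038,0,0,0,1]]'|grep -E 'pos|contact'
python3 -m creep '[[0,0,-0.001,0,0,0,1],[0,0,-0.003,0,0,0,1],[0,0,-0.004,0,0,0,1],[0,0,-0.005,0,0,0,1]]'|grep -E 'pos|contact';python3 st.py
```

```text
ee_pos: [507.7, 7.3, 89.6]
contact_force: [-0.3, -1.0, 0.5]
ee_pos: [508.1, 7.3, 86.8]
contact_force: [-6.3, 0.8, 13.1]
rack tcp [-72.4   0.8] F rack [-6.2  1.4 13.1] t 15.7
```

```bash
python3 -m creep '[[0,0,-0.001,0,0,0,1],[0,0,-0.001,0,0,0,1],[0,0,-0.001,0,0,0,1]]'|grep -E 'pos|contact'
python3 -m creep '[[0,0,0.02,0,0,0,1],[0,0,0.05,0,0,0,1],[0,0,0.09,0,0,0,1],[0,-0.01,0.13,0,0,0,1],[0,-0.02,0.17,0,0,0,1]]'|grep -E 'pos|contact'
python3 -m creep '[[-0.02,-0.03,0,0,0,0,1],[-0.04,-0.06,0,0,0,0,1],[-0.06,-0.09,0,0,0,0,1],[-0.08,-0.12,0,0,0,0,1],[-0.08,-0.15,0,0,0,0,1]]'|grep -E 'pos|contact'
python3 - <<'E'
from workcell import capture
import cv2
c=capture("scene");a=cv2.resize(c["img"][190:350,250:430],(400,356),interpolation=2)
c=capture("side");b=cv2.resize(c["img"][170:330,250:430],(400,356),interpolation=2)
cv2.imwrite("pics/s7.png",cv2.hconcat([a,b]))
E
```

```text
ee_pos: [508.1, 7.3, 86.8]
contact_force: [-7.5, 0.7, 13.2]
ee_pos: [507.5, -12.5, 256.2]
contact_force: [1.4, -0.4, -0.3]
ee_pos: [425.7, -163.7, 254.8]
contact_force: [0.1, 0.2, 0.5]
```

View pics/s7.png

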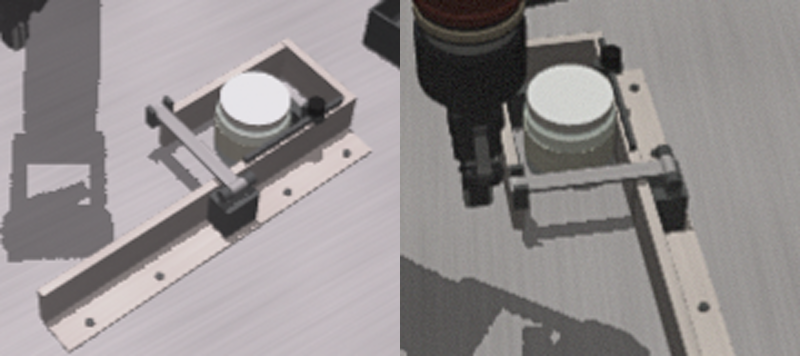

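The bar lies flat in the catch, from (160,108) to (245,185) in the left picture. The jar (lid (255,98)) stands upright in the bay against wall and stop. Handing in.

```bash
python3 -c "
from workcell import hand_in
print(hand_in())"
```

```text
the job is handed in; nothing more can be done
None
```

The jar is in the bay against the wall and the stop, the hasp is shut on its catch behind it, and the bystanders were not touched; the job is handed in, with no verdict returned (peak wrist reading while pressing the jar was about 26 N, under the 30 N limit).

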